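# Take a wash tablet out of its box with tongs

## Robot

A 6-joint arm with a two-finger parallel gripper is mounted at the origin on the work surface. World frame = base frame: x ahead of the robot, y to its left, z up, the work surface at z = 0. Lengths are in m, angles in degrees, forces in N, time in s.
With the tool pointing down it reaches from about 0.275 to 0.825 m from the base axis. Payload 4.9 kg.
Tool frame: the origin (TCP) lies at the very end of the fingers, on their centre line; the grasp point (between the pads) lies 19 mm behind it; z points along the fingers, y is the line along which they close (so a half turn about z gives the same grasp; the last joint's range is limited). The gripper opens to 85 mm and grips with 20 to 120 N. Pads are 22 mm wide; open, the fingers measure 114 mm over their backs; the gripper's body (76 mm by 85 mm) begins 54 mm behind the grasp point. The pads swing forward as they close: fully open they stand 13 mm farther back than shut.
Start: joints at [69.145, 18.69, -11.035, 60.275, 0, 82.311], TCP at [0.125, 0.536, 0.231] pointing down, gripper open.
Joint ranges: [-152.03, 152.03], [-55.5, 102.48], [-74.3, 77.21], [-110.64, 120.58], [-84.22, 78.4], [-180, 180]. Speed limits (degrees/s): [147.25, 147.25, 180, 180, 180, 180].

## Interface

Orientations are given as a 3x3 rotation matrix whose columns are the frame's x, y, z axes.
In Python, from bench import robot gives the robot as it stands.
- The arm moves only by the tool play_rows, never from a script. Its argument "increments" is a list that holds one entry, the list of rows, each a list of 7 numbers: the shift along the tool's x, y, z in m, then the turn, a rotation vector about the tool's x, y, z in rad, then the finger opening in m, from 0 to 0.0854. In form: [[[x, y, z, ax, ay, az, fingers], ...]]. A call has exactly 5 rows; each row shifts and turns the commanded pose from where the row before left it, along the tool's axes as they then stand; what a row does not reach is not made up. A row lasts 1/8 s, in which the tool goes at most 62.5 mm and 10.7 degrees, less where a joint would pass 70% of its speed; a pose out of reach is approached as far as the arm can. A call with a gripper value outside its range is refused whole. The fingers move at their own pace and stop on an object; the grip force is fixed at half the most. Time passes only in rows, so rows that do not move let the fingers close, or fill a call up. It gives the time, the measured TCP pose, the force, the opening and the grip force at its end, in the units of the state.
- robot.state(): the state, without advancing time (a new reading comes with each control period).
- robot.snapshot(name): name is "side" or "top" or "wrist"; returns a dict with "pixels" (400x640x3 uint8, red, green, blue), "mtx" (3x3 intrinsics, pixels), "position" and "orientation" of the camera in the world; the wrist camera has in their place "hand_eye" (4x4, takes a point from camera to tool coordinates, whose origin is the TCP and whose axes are the flange's). Camera axes: x right, y down, z forward; pixel columns grow to the right and rows downward; lengths in m; the calibration is good to about 2 mm. A picture is of the moment at which its call begins: read the wrist's pose just before it. There is no depth.
- robot.hand_in(): hands the job in; it is judged then, once.
The state is a dict: "time_s": time; "qpos": joint angles; "dq": joint speeds; "effort": joint torques, N m; "tool_pos": TCP position; "tcp_rot": TCP orientation; "ft_force": force on the tool from outside, world axes, zero at the start; "ft_torque": the same for the moment, N m; "gripper_width": finger opening in m; "gripper_force": force on a finger pad.
Only numpy, scipy, OpenCV 4.12 (cv2) and the standard library are available. Lean on these libraries where they do the work, as an engineer would, in place of code of your own. Each camera call takes 0.05 s, during which the arm holds its last target. There are 200 camera calls.

## Task

Slide the blue lid of the tablet box all the way open to its stop and leave it open. Then take the red-gripped tongs off their rest, close them on the green wash tablet in the box (it is caustic: never touch it with the fingers, only the tongs) and lift it at least 15 cm above the bench. Finish while still holding it up there, still, in the squeezed tongs; leave the bottle, cup and brush where they stand.

Things in the scene. Friction and masses are not known exactly. Their poses are not given: they have to be found in the camera images.
- box: White tablet box fixed to the bench, 122 x 268 mm (own x, y), origin at the centre of its underside. Its -y half is an open-topped well (inside 102 x 120 mm, floor 6 mm, wall tops 40 mm above the bench); its +y half is a solid deck 40 mm high where the open lid parks. Aluminium rails on the long sides (x = +-59 mm) are 48 mm high.
- well (a point): Centre of the well's floor, 6 mm above the bench, 67 mm to -y of the box's origin.
- lid (a joint): The blue sliding lid (plate 111 x 130 x 5 mm): 0 = shut over the well, grows along the box's +y; 0.130 m = stop, fully open. About 1.5 N of friction; stays where it is left. Starts 0 to 20 mm open.
- lid_grip (a point): Point in the white bar standing on the middle of the lid: bar 60 mm along the box's x, 14 mm along y, from the lid's face (46.5 mm above the bench) to 78.5 mm; this point is 68.5 mm above the bench. Moves with the lid; axes as the box.
- tablet: Round green wash tablet with a white band, diameter 34 mm, 20 mm high, about 25 g, lying flat on the floor of the well, up to 15 mm off the well's middle either way, hidden under the lid at first. Origin at the centre of its underside.
- tablet_center (a point): Centre of the tablet, 10 mm above its underside.
- rest: Grey tongs rest fixed to the bench: base plate 160 x 90 x 8 mm and two crossbars, tops 64 mm above the bench: one under the tongs' head (85 mm to -x; 30 long, 44 wide), one under the arms (41 mm to +x; 12 long, 84 wide). Origin on the bench, under the tongs' origin.
- tongs: Steel tongs, red grips and tips, 195 mm long, 100 g, lying level on the rest; lift straight up. Origin midway between the grips, mid-height, 72 mm above the bench at the start, near the centre of mass. x to the tips, y to the left arm, z up. Pivots at x = -85 mm. Grips: flat pads 36 mm long, 22 high, 54 mm across outside when relaxed; squeeze along y. Arms' underside 8 mm below the origin.
- tongs_tip (a point): Point midway between the down-turned tip pads, 85 mm to +x and 48 mm below the tongs' origin; axes as the tongs. Tip pads are 24 mm long, 4 mm thick, reach 30 to 58 mm below the tongs' origin, and are 64 mm apart inside when relaxed, 52 mm with the grips at 48 mm across, and close on the 34 mm tablet at about 39 mm.
- jaw_left (a joint): Closing angle of the left arm about its pivot (the right mirrors it): 0 = relaxed open, about 0.09 on the tablet, 0.175 fully closed. Springs hold the arms apart; at each grip: 4 N to begin to close, about 5 N at 48 mm across the grips, 7.5 N at 39 mm, 11 N fully closed.
- softener: White bottle with blue cap, diameter 68 mm, 170 mm high, standing at the far side of the bench; origin under its centre. Leave alone.
- dosing_cup: Small blue cup, diameter 64 mm, 55 mm high, standing at the far side; origin under its centre. Leave alone.
- scrub_brush: Scrubbing brush, wooden back, 130 x 55 x 38 mm, yellow bristles down, at the far side; origin under its centre. Leave alone.
Not all that is in view belongs to the job. What is shaped like the rest but turquoise is not meant.

How it is judged:
By the outcome, as a careful person would: the job done as asked, in the order asked, and still so for the second after the job is handed in, while the arm keeps its last pose, push and grip.
It also fails if it takes over 64 s, if anything falls off the work surface, if the arm or the gripper's body presses on something with over 40 N, if the wrist force passes 120 N, or if a joint passes its speed limit or range.

## Working session

There is one attempt and no reset: what is moved stays moved. The work goes in short steps, Python scripts to look and compute and a tool call to move; the robot and the scene stay as the last step left them, time stands still between calls to the robot, and variables do not carry over. Pictures are saved under pics/ and viewed, at most 11 in all, crops included, and the job is handed in when it is done.

Besides the shell and the picture viewer there is one more tool, called after "Request:" as name(argument=value, ...), one argument or row to a line, values as JSON. play_rows: Moves the arm, as the interface text tells. Its arguments: {"type":"object","properties":{"increments":{"type":"array"}},"required":["increments"]}

```bash
mkdir -p pics; ls; cat > h.py <<'E'
import numpy as np, cv2
from bench import robot
def snap(n,f):
    s=robot.state(); d=robot.snapshot(n); cv2.imwrite('pics/'+f+'.png',d['pixels'][:,:,::-1])
    if n=='wrist':
        T=np.eye(4);T[:3,:3]=np.array(s['tcp_rot']);T[:3,3]=s['tool_pos'];T=T@np.array(d['hand_eye'])
        R,p=T[:3,:3],T[:3,3]
    else: R,p=np.array(d['orientation']),np.array(d['position'])
    np.savez('pics/'+f+'.npz',K=d['mtx'],R=R,p=p); return d
def back(f,uv,z):
    c=np.load('pics/'+f+'.npz'); r=c['R']@np.linalg.inv(c['K'])@np.array([uv[0],uv[1],1.]); return c['p']+r*(z-c['p'][2])/r[2]
def proj(f,P):
    c=np.load('pics/'+f+'.npz'); q=c['K']@c['R'].T@(np.array(P)-c['p']); return q[:2]/q[2]
E
python3 - <<'E'
from h import *
s=robot.state(); print({k:np.round(v,3).tolist() for k,v in s.items()})
a=snap('top','top0');b=snap('side','side0')
for f in('top0','side0'):
    c=np.load(f'pics/{f}.npz');print(c['p'],c['R'].round(3).tolist(),c['K'].tolist())
E
```

```text
pics
{'time_s': 0.0, 'qpos': [69.146, 18.733, -11.093, 60.275, 0.0, 82.313], 'dq': [-0.068, 0.04, 0.106, -0.022, -0.04, 0.016], 'effort': [-0.002, -44.34, 26.244, 0.015, -0.0, -0.0], 'tool_pos': [0.125, 0.535, 0.23], 'tcp_rot': [[-0.974, 0.228, -0.001], [0.228, 0.974, -0.002], [0.0, -0.002, -1.0]], 'ft_force': [-0.182, -0.826, -0.22], 'ft_torque': [-0.032, 0.02, -0.017], 'gripper_force': 0.0, 'gripper_width': 0.085}
[0.52711416 0.07975642 1.02320223] [[0.011, -0.992, 0.125], [-1.0, -0.014, -0.02], [0.021, -0.125, -0.992]] [[429.4763063224079, 0.0, 316.7098637686054], [0.0, 429.4763063224079, 198.02235173305908], [0.0, 0.0, 1.0]]
[0.49874098 1.01128086 0.85865846] [[-0.989, -0.104, 0.103], [-0.145, 0.614, -0.776], [0.018, -0.783, -0.622]] [[513.5520269022438, 0.0, 322.6143830547902], [0.0, 513.5520269022438, 203.75070140962941], [0.0, 0.0, 1.0]]
```

View pics/top0.png

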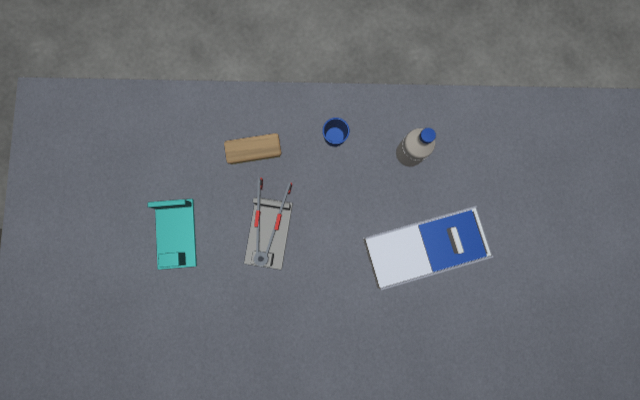

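View pics/side0.png

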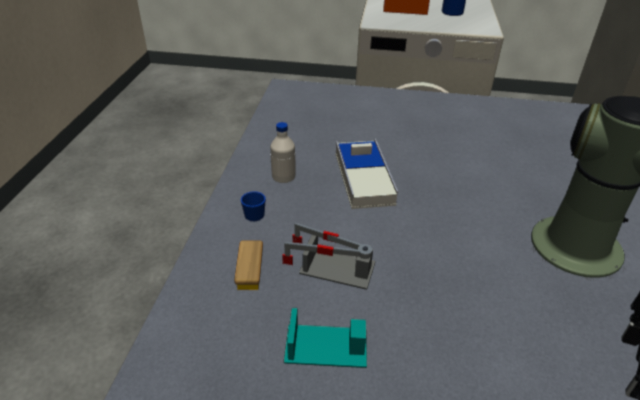

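Top view: the white box is at (428,248), with the blue lid on its right half and the lid bar at about (457,240). The tongs lie on the grey rest at (268,235), with red grips at (257,219) and (278,222), head at (262,258) and tips up in the image. The two rest candidates are grey (268,235) and turquoise (175,235). The grey one fits because it is grey and holds the tongs. I'll confirm both in an enlarged crop.

```bash
python3 - <<'E'
import cv2,numpy as np
a=cv2.imread('pics/top0.png')
A=cv2.resize(a[170:275,235:305],None,fx=5,fy=5,interpolation=cv2.INTER_CUBIC)
B=cv2.resize(a[200:295,360:500],None,fx=3,fy=3,interpolation=cv2.INTER_CUBIC)
o=np.zeros((525,350+10+420,3),np.uint8);o[:525,:350]=A;o[:285,360:]=B
cv2.imwrite('pics/crop1.png',o)
E
```

```text
(no output)
```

View pics/crop1.png

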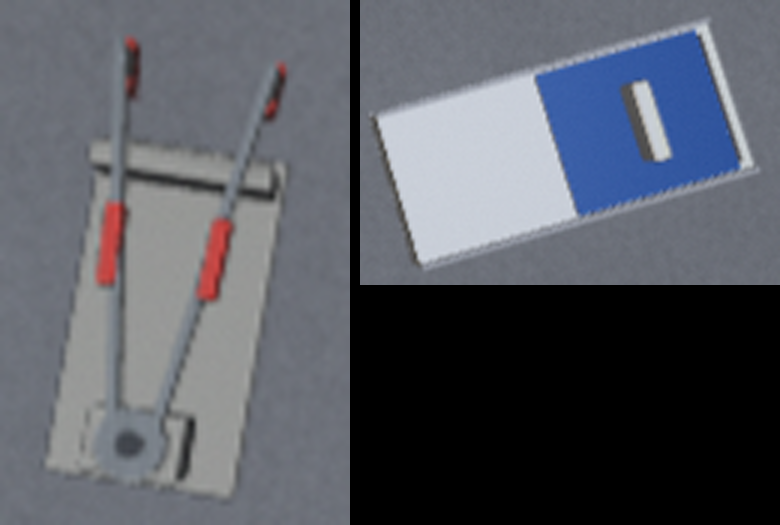

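```bash
python3 - <<'E'
from h import *
np.set_printoptions(suppress=True,precision=4)
def A(u,v):return (235+u/5,170+v/5)
def B(u,v):return (360+(u-360)/3,200+v/3)
f='top0'
piv=back(f,A(128,444),.08); L=back(f,A(111,244),.083); R=back(f,A(214,260),.083)
print('piv',piv,'L',L,'R',R, 'sep',np.linalg.norm(L-R))
m=(L+R)/2; d=m-piv; print('mid',m,'len',np.linalg.norm(d[:2]),'yaw',np.degrees(np.arctan2(d[1],d[0])),np.degrees(np.arctan2(*(-(L-R)[:2]*[1,-1])))%360)
bar=[back(f,B(*p),.0785) for p in((631,83),(645,81),(671,157),(655,160))]
print('bar',np.mean(bar,0),np.linalg.norm(bar[0]-bar[3]),np.linalg.norm(bar[0]-bar[1]))
c=[back(f,B(*p),.048) for p in((374,115),(421,266),(756,170),(706,22))]
print(c, [np.linalg.norm(c[i]-c[(i+1)%4]) for i in range(4)])
y=(c[0]+c[1]-c[2]-c[3])[:2]; yb=y/np.linalg.norm(y); cen=np.mean(c,0); print('box c',cen,'yaw',np.degrees(np.arctan2(-yb[0],yb[1])), 'bar y', (np.mean(bar,0)-cen)[:2]@yb)
E
```

```text
piv [0.5117 0.1814 0.08  ] L [0.5983 0.1909 0.083 ] R [0.5919 0.1458 0.083 ] sep 0.0455910746703128
mid [0.5951 0.1683 0.083 ] len 0.08438781864751736 yaw -8.935175776772425 351.87642303480015
bar [ 0.5573 -0.249   0.0785] 0.058425619825226614 0.010564957385904261
[array([ 0.5597, -0.0492,  0.048 ]), array([ 0.4479, -0.084 ,  0.048 ]), array([ 0.5216, -0.3389,  0.048 ]), array([ 0.6337, -0.3047,  0.048 ])] [np.float64(0.11703695761525), np.float64(0.2652616789427437), np.float64(0.11719361166476215), np.float64(0.2660001719506375)]
box c [ 0.5407 -0.1942  0.048 ] yaw 16.143742664388746 bar y -0.05719149731311337
```

Crop: the tongs with red grips lie on the grey rest, so the turquoise one is ruled out. The measured sizes agree with those given (117×265 mm box outline, 84 mm from pivot to grips). The box yaw is about 16.1° and the lid is about 10 mm open. Next I'll move above the lid bar.

Request:
play_rows(
  increments=[
    [[-0.03, -0.0333, 0, 0, 0, 0, 0.085], [-0.03, -0.0333, 0, 0, 0, 0, 0.085], [-0.03, -0.0333, 0, 0, 0, 0, 0.085], [-0.03, -0.0333, 0, 0, 0, 0, 0.085], [-0.03, -0.0333, 0, 0, 0, 0, 0.085]],
  ],
)

```text
time_s: 0.72
tool_pos: [0.2337, 0.3378, 0.2311]
tcp_rot: [[-0.974, 0.227, -0.0], [0.227, 0.974, -0.0], [0.0, -0.0, -1.0]]
ft_force: [1.0, 1.0, -0.2]
gripper_width: 0.0851
gripper_force: 0.0
```

Request:
play_rows(
  increments=[
    [[-0.03, -0.0333, 0, 0, 0, 0, 0.085], [-0.03, -0.0333, 0, 0, 0, 0, 0.085], [-0.03, -0.0333, 0, 0, 0, 0, 0.085], [-0.03, -0.0333, 0, 0, 0, 0, 0.085], [-0.03, -0.0333, 0, 0, 0, 0, 0.085]],
  ],
)

```text
time_s: 1.35
tool_pos: [0.3418, 0.1416, 0.2312]
tcp_rot: [[-0.974, 0.228, -0.0], [0.228, 0.974, 0.0], [0.0, 0.0, -1.0]]
ft_force: [0.9, 0.4, -0.2]
gripper_width: 0.0848
gripper_force: 0.0
```

Request:
play_rows(
  increments=[
    [[-0.03, -0.0333, 0, 0, 0, 0, 0.085], [-0.03, -0.0333, 0, 0, 0, 0, 0.085], [-0.03, -0.0333, 0, 0, 0, 0, 0.085], [-0.03, -0.0333, 0, 0, 0, 0, 0.085], [-0.03, -0.0333, 0, 0, 0, 0, 0.085]],
  ],
)

```text
time_s: 1.98
tool_pos: [0.45, -0.0547, 0.2311]
tcp_rot: [[-0.974, 0.228, -0.0], [0.228, 0.974, 0.0], [0.0, 0.0, -1.0]]
ft_force: [0.1, 0.6, 0.3]
gripper_width: 0.0851
gripper_force: 0.0
```

Request:
play_rows(
  increments=[
    [[-0.03, -0.0333, 0, 0, 0, 0, 0.085], [-0.03, -0.0333, 0, 0, 0, 0, 0.085], [-0.03, -0.0333, 0, 0, 0, 0, 0.085], [-0.03, -0.0333, 0, 0, 0, 0, 0.085], [-0.03, -0.0333, 0, 0, 0, 0, 0.085]],
  ],
)

```text
time_s: 2.6
tool_pos: [0.5581, -0.2508, 0.2308]
tcp_rot: [[-0.974, 0.228, -0.001], [0.228, 0.974, 0.001], [0.001, 0.0, -1.0]]
ft_force: [-0.0, 0.6, -0.1]
gripper_width: 0.0852
gripper_force: 0.0
```

Request:
play_rows(
  increments=[
    [[0, 0, 0, 0, 0, -0.17, 0.06], [0, 0, 0, 0, 0, -0.17, 0.06], [0, 0, 0, 0, 0, -0.171, 0.06], [0, 0, 0, 0, 0, 0, 0.06], [0, 0, 0, 0, 0, 0, 0.06]],
  ],
)

```text
time_s: 3.22
tool_pos: [0.5577, -0.2495, 0.231]
tcp_rot: [[-0.961, -0.275, -0.0], [-0.275, 0.961, 0.0], [0.0, 0.0, -1.0]]
ft_force: [-1.0, -0.0, 0.0]
gripper_width: 0.0602
gripper_force: 0.0
```

```bash
python3 - <<'E'
from h import *
s=robot.state(); print({k:np.round(v,4).tolist() for k,v in s.items()})
snap('wrist','w1'); print(proj('w1',[.5573,-.249,.0785]))
E
```

```text
{'time_s': 3.225, 'qpos': [-31.0222, 25.242, -1.242, 63.5445, -0.0011, -47.0009], 'dq': [0.032, -0.1837, 0.1499, -0.1418, 0.0931, -0.5953], 'effort': [-0.0313, -50.7187, 26.7424, 0.005, -0.0014, 0.0056], 'tool_pos': [0.5577, -0.2495, 0.231], 'tcp_rot': [[-0.9614, -0.2753, -0.0004], [-0.2753, 0.9614, 0.0002], [0.0004, 0.0004, -1.0]], 'ft_force': [-1.0229, -0.0176, 0.0224], 'ft_torque': [0.0094, 0.0386, -0.0318], 'gripper_force': 0.0, 'gripper_width': 0.0602}
[315.34465223 183.96364264]
```

View pics/w1.png

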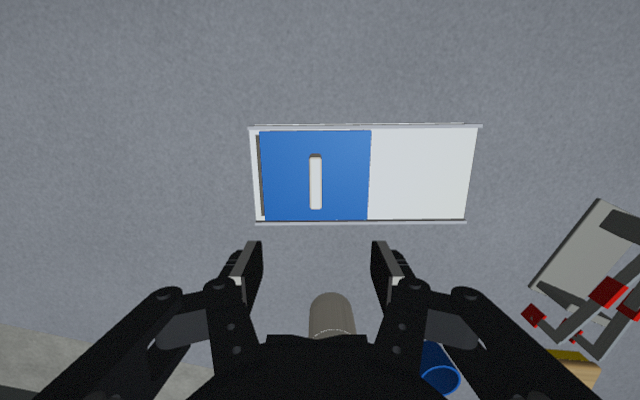

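The bar top is at (316,183), and I predicted (315,184), so it is well centred. I'll descend and grip it.

Request:
play_rows(
  increments=[
    [[0, 0, 0.0445, 0, 0, 0, 0.06], [0, 0, 0.0445, 0, 0, 0, 0.06], [0, 0, 0.0445, 0, 0, 0, 0.06], [0, 0, 0.0445, 0, 0, 0, 0.06], [0, 0, 0, 0, 0, 0, 0.06]],
  ],
)

```text
time_s: 3.9
tool_pos: [0.5549, -0.2479, 0.05]
tcp_rot: [[-0.961, -0.276, -0.007], [-0.276, 0.961, 0.004], [0.005, 0.006, -1.0]]
ft_force: [-1.4, 1.3, -0.5]
gripper_width: 0.0599
gripper_force: 0.0
```

Request:
play_rows(
  increments=[
    [[0, 0, 0, 0, 0, 0, 0.005], [0, 0, 0, 0, 0, 0, 0.005], [0, 0, 0, 0, 0, 0, 0.005], [0, 0, 0, 0, 0, 0, 0.005], [0, 0, 0, 0, 0, 0, 0.005]],
  ],
)

```text
time_s: 4.53
tool_pos: [0.5592, -0.2505, 0.0556]
tcp_rot: [[-0.961, -0.278, 0.003], [-0.278, 0.961, -0.002], [-0.003, -0.003, -1.0]]
ft_force: [-0.1, -0.7, 6.2]
gripper_width: 0.0133
gripper_force: 59.8
```

Request:
play_rows(
  increments=[
    [[0, 0, -0.002, 0, 0, 0, 0.005], [0, 0.008, 0, 0, 0, 0, 0.005], [0, 0.013, 0, 0, 0, 0, 0.005], [0, 0.013, 0, 0, 0, 0, 0.005], [0, 0.013, 0, 0, 0, 0, 0.005]],
  ],
)

```text
time_s: 5.15
tool_pos: [0.5452, -0.2034, 0.0557]
tcp_rot: [[-0.961, -0.278, 0.002], [-0.278, 0.961, -0.0], [-0.001, -0.001, -1.0]]
ft_force: [4.9, -0.4, -3.6]
gripper_width: 0.0127
gripper_force: 59.8
```

Request:
play_rows(
  increments=[
    [[0, 0.013, 0, 0, 0, 0, 0.005], [0, 0.013, 0, 0, 0, 0, 0.005], [0, 0.013, 0, 0, 0, 0, 0.005], [0, 0.013, 0, 0, 0, 0, 0.005], [0, 0.01, 0, 0, 0, 0, 0.005]],
  ],
)

```text
time_s: 5.78
tool_pos: [0.5276, -0.1441, 0.0556]
tcp_rot: [[-0.961, -0.278, 0.001], [-0.278, 0.961, -0.0], [-0.001, -0.001, -1.0]]
ft_force: [4.5, -1.0, -1.0]
gripper_width: 0.0125
gripper_force: 60.2
```

Request:
play_rows(
  increments=[
    [[0, 0.004, 0, 0, 0, 0, 0.005], [0, 0.003, 0, 0, 0, 0, 0.005], [0, 0.002, 0, 0, 0, 0, 0.005], [0, 0, 0, 0, 0, 0, 0.005], [0, 0, 0, 0, 0, 0, 0.005]],
  ],
)

```text
time_s: 6.4
tool_pos: [0.5253, -0.1363, 0.0556]
tcp_rot: [[-0.961, -0.277, 0.0], [-0.277, 0.961, 0.0], [-0.001, 0.0, -1.0]]
ft_force: [3.8, 0.4, 6.4]
gripper_width: 0.0127
gripper_force: 61.0
```

Request:
play_rows(
  increments=[
    [[0, 0.002, 0, 0, 0, 0, 0.005], [0, 0.002, 0, 0, 0, 0, 0.005], [0, 0.002, 0, 0, 0, 0, 0.005], [0, 0, 0, 0, 0, 0, 0.005], [0, 0, 0, 0, 0, 0, 0.005]],
  ],
)

```text
time_s: 7.02
tool_pos: [0.5251, -0.1356, 0.0556]
tcp_rot: [[-0.961, -0.275, 0.002], [-0.275, 0.961, -0.01], [0.001, -0.01, -1.0]]
ft_force: [7.4, -13.5, -4.1]
gripper_width: 0.0129
gripper_force: 60.2
```

The lid is at its stop: 15 N of resistance and no further motion. I'll release and rise.

Request:
play_rows(
  increments=[
    [[0, -0.002, 0, 0, 0, 0, 0.005], [0, -0.001, 0, 0, 0, 0, 0.05], [0, 0, 0, 0, 0, 0, 0.05], [0, 0, 0, 0, 0, 0, 0.05], [0, 0, -0.02, 0, 0, 0, 0.05]],
  ],
)

```text
time_s: 7.65
tool_pos: [0.5221, -0.1324, 0.0738]
tcp_rot: [[-0.961, -0.278, -0.005], [-0.278, 0.961, 0.002], [0.004, 0.003, -1.0]]
ft_force: [0.8, -1.1, 0.2]
gripper_width: 0.0499
gripper_force: 0.0
```

Request:
play_rows(
  increments=[
    [[0, 0, -0.04, 0, 0, 0, 0.05], [0, 0, -0.05, 0, 0, 0, 0.085], [0, 0, -0.05, 0, 0, 0, 0.085], [0, 0, -0.05, 0, 0, 0, 0.085], [0, 0, 0, 0, 0, 0, 0.085]],
  ],
)

```text
time_s: 8.28
tool_pos: [0.526, -0.1339, 0.2693]
tcp_rot: [[-0.961, -0.278, 0.006], [-0.278, 0.961, -0.003], [-0.005, -0.004, -1.0]]
ft_force: [1.0, -0.1, -0.6]
gripper_width: 0.0849
gripper_force: 0.0
```

```bash
python3 - <<'E'
from h import *
s=robot.state(); print(np.round(s['tool_pos'],4),np.round(s['tcp_rot'],4).tolist(), np.round(s['qpos'],1))
a=snap('wrist','w2')['pixels']; b=snap('top','top1')['pixels']
B=cv2.resize(b[195:295,355:500],None,fx=4,fy=4,interpolation=cv2.INTER_CUBIC)
o=np.zeros((600,640,3),np.uint8); o[:400,:580]=B; o[400:,:]=0
cv2.imwrite('pics/crop2.png',o[:400,:580,::-1])
print(proj('w2',[.557,-.259,.026]))
E
```

```text
[ 0.526  -0.1339  0.2693] [[-0.9606, -0.2778, 0.0064], [-0.2778, 0.9606, -0.0028], [-0.0054, -0.0045, -1.0]] [-22.1  16.3  -8.7  64.6  -0.  -38.2]
[224.03493075 163.37400659]
```

View pics/crop2.png

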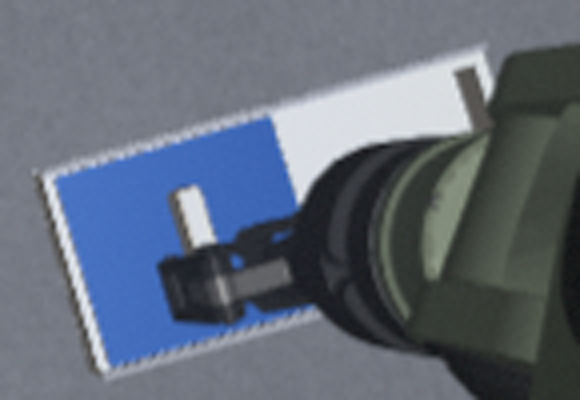

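View pics/w2.png

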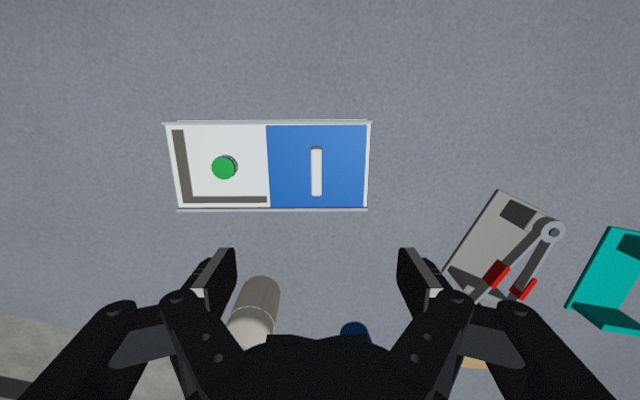

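The lid is at its stop against the deck end, and the green tablet is visible at (223,168) in the wrist view. Next I'll locate the tablet and refine the tongs' yaw.

```bash
python3 - <<'E'
from h import *
np.set_printoptions(suppress=True,precision=4)
w=cv2.imread('pics/w2.png').astype(int); g=(w[...,1]-np.maximum(w[...,0],w[...,2])>40); 
g[:,300:]=0; g=g.astype(np.uint8); v,u=np.nonzero(g); print('green',u.mean(),v.mean(),len(u),u.min(),u.max(),v.min(),v.max())
(cx,cy),r=cv2.minEnclosingCircle(np.c_[u,v].astype(np.float32)); print(cx,cy,r)
T=back('w2',(223,168),.026); T2=back('w2',(u.mean(),v.mean()),.026); print('tab',T,T2)
cen=np.array([.5407,-.1942]); 
for a in [np.radians(16.1)]:
    X=np.array([np.cos(a),np.sin(a)]);Y=np.array([-np.sin(a),np.cos(a)])
    print('tab in box',(T2[:2]-cen)@X,(T2[:2]-cen)@Y)
# check box corners in w2
for p in ((165,123),(178,210),(371,121),(367,210)):
    q=back('w2',p,.048)[:2]-cen; print(q@X,q@Y)
def A(u,v):return (235+u/5,170+v/5)
for p,q in (((93,165),(47,467)),((284,180),(236,497))):
    d=back('top0',A(*p),.008)-back('top0',A(*q),.008);print('rest yaw',np.degrees(np.arctan2(d[1],d[0])))
t=cv2.imread('pics/top0.png').astype(int); red=((t[...,2]-np.maximum(t[...,0],t[...,1])>60)).astype(np.uint8); red[:200]=0
n,l,st,ct=cv2.connectedComponentsWithStats(red)
P=[back('top0',c,.078) for i,c in enumerate(ct) if i and st[i,4]>15]; print(st[1:,4].tolist(),ct[1:].tolist(),P)
w=cv2.imread('pics/w2.png').astype(int); red=((w[...,2]-np.maximum(w[...,0],w[...,1])>80)).astype(np.uint8)
n,l,st,ct=cv2.connectedComponentsWithStats(red); print(st[1:].tolist(),[ (back('w2',c,.075)).tolist() for i,c in enumerate(ct) if i]); print(back('w2',(554,231),.08))
E
```

```text
green 222.8108108108108 167.5061425061425 407 212 234 157 178
222.71212768554688 167.71212768554688 11.805931091308594
tab [ 0.5639 -0.2592  0.026 ] [ 0.5633 -0.2596  0.026 ]
tab in box 0.003575026835864244 -0.06910280640456583
-0.058096359367067016 -0.1289517767058261
0.059302139933480415 -0.1303262134988854
-0.060556067457693034 0.13179451868034178
0.05909389152157681 0.13341756478404385
rest yaw -6.919019828716523
rest yaw -7.515027006069349
[55, 58] [[256.43636363636364, 218.25454545454545], [277.3448275862069, 221.32758620689654]] [array([0.5999, 0.1932, 0.078 ]), array([0.5937, 0.1472, 0.078 ])]
[[490, 267, 21, 22, 137], [519, 279, 18, 22, 130]] [[0.5954397935449738, 0.1544544050967038, 0.07500000000000001], [0.6020895921580637, 0.20118905629470554, 0.07500000000000001]]
[0.5107 0.1844 0.08  ]
```

Request:
play_rows(
  increments=[
    [[-0.0255, 0.0455, 0, 0, 0, 0, 0.085], [-0.0255, 0.0455, 0, 0, 0, 0, 0.085], [-0.0255, 0.0455, 0, 0, 0, 0, 0.085], [-0.0255, 0.0455, 0, 0, 0, 0, 0.085], [-0.0255, 0.0455, 0, 0, 0, 0, 0.085]],
  ],
)

```text
time_s: 9.0
tool_pos: [0.5824, 0.1222, 0.2629]
tcp_rot: [[-0.961, -0.278, -0.004], [-0.278, 0.961, -0.001], [0.004, 0.001, -1.0]]
ft_force: [0.1, -0.5, -0.2]
gripper_width: 0.0848
gripper_force: 0.0
```

Request:
play_rows(
  increments=[
    [[-0.0255, 0.0455, 0, 0, 0, 0, 0.085], [0, 0, 0.013, 0, 0, 0.14, 0.085], [0, 0, 0.013, 0, 0, 0.14, 0.085], [0, 0, 0.013, 0, 0, 0.14, 0.085], [0, 0, 0, 0, 0, 0, 0.085]],
  ],
)

```text
time_s: 9.62
tool_pos: [0.5933, 0.1712, 0.2231]
tcp_rot: [[-0.991, 0.137, -0.006], [0.137, 0.991, -0.001], [0.006, -0.002, -1.0]]
ft_force: [0.5, 0.0, -0.6]
gripper_width: 0.0853
gripper_force: 0.0
```

Request:
play_rows(
  increments=[
    [[0, 0, 0, 0, 0, 0, 0.085], [0, 0, 0, 0, 0, 0, 0.085], [0, 0, 0, 0, 0, 0, 0.085], [0, 0, 0, 0, 0, 0, 0.085], [0, 0, 0, 0, 0, 0, 0.085]],
  ],
)

```text
time_s: 10.25
tool_pos: [0.5955, 0.1714, 0.2265]
tcp_rot: [[-0.99, 0.138, 0.0], [0.138, 0.99, 0.0], [-0.0, 0.0, -1.0]]
ft_force: [0.1, -1.0, -0.6]
gripper_width: 0.085
gripper_force: 0.0
```

```bash
python3 - <<'E'
from h import *
s=robot.state(); print(np.round(s['tool_pos'],4),np.round(s['tcp_rot'],4).tolist(), np.round(s['qpos'],1))
a=snap('wrist','w3')['pixels']
print(proj('w3',[.5965,.170,.083]))
E
```

```text
[0.5955 0.1714 0.2265] [[-0.9904, 0.1382, 0.0003], [0.1382, 0.9904, 0.0], [-0.0003, 0.0001, -1.0]] [ 9.2 26.3 -0.2 63.4 -0.  17.2]
[313.92299173 187.83967977]
```

View pics/w3.png

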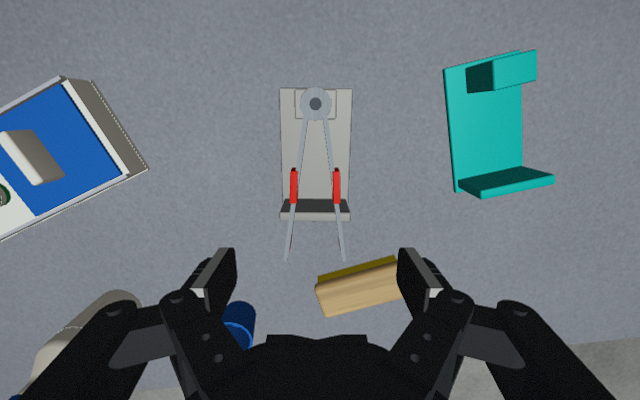

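The tongs lie straight in the wrist view: pivot at (315,103), red grips at (294,186) and (337,186).

```bash
python3 - <<'E'
from h import *
np.set_printoptions(suppress=True,precision=4)
w=cv2.imread('pics/w3.png').astype(int); red=((w[...,2]-np.maximum(w[...,0],w[...,1])>80)).astype(np.uint8)
n,l,st,ct=cv2.connectedComponentsWithStats(red); print(st[1:].tolist(),ct[1:].tolist())
ok=[i for i in range(1,n) if st[i,4]>60]
# top faces: outer edges at z .083
Ps=[back('w3',(294,186),.083),back('w3',(337,186),.083)]; print(Ps)
for i in ok: print('cent',back('w3',ct[i],.080), [back('w3',(x,st[i,1]+st[i,3]/2),.083).tolist() for x in (st[i,0],st[i,0]+st[i,2])])
p=back('w3',(315.5,103.5),.08); m=(Ps[0]+Ps[1])/2; d=m-p; print(p,m,np.linalg.norm(d[:2]),np.degrees(np.arctan2(d[1],d[0])))
d=Ps[0]-Ps[1]; print(np.degrees(np.arctan2(d[1],d[0])))
E
```

```text
[[289, 171, 9, 33, 227], [333, 171, 8, 33, 231]] [[293.0704845814978, 186.83259911894274], [336.09090909090907, 187.37229437229436]]
[array([0.5915, 0.1493, 0.083 ]), array([0.5979, 0.1946, 0.083 ])]
cent [0.5931 0.1478 0.08  ] [[0.5924229365315019, 0.14372562199961725, 0.08300000000000002], [0.5937607451852214, 0.1532314351274745, 0.08300000000000002]]
cent [0.6001 0.1936 0.08  ] [[0.5989653625560265, 0.19021289730543656, 0.08300000000000002], [0.6001554426363349, 0.19866902353779775, 0.08300000000000002]]
[0.5122 0.1836 0.08  ] [0.5947 0.172  0.083 ] 0.08330296942058746 -8.016237980339605
-98.01016923007441
```

Request:
play_rows(
  increments=[
    [[0, 0, 0.05, 0, 0, 0, 0.085], [0, 0, 0.05, 0, 0, 0, 0.085], [0, 0, 0.04, 0, 0, 0, 0.085], [0, 0, 0.025, 0, 0, 0, 0.085], [0, 0, 0.0105, 0, 0, 0, 0.085]],
  ],
)

```text
time_s: 10.92
tool_pos: [0.5944, 0.1712, 0.0491]
tcp_rot: [[-0.99, 0.138, -0.003], [0.138, 0.99, -0.0], [0.003, -0.001, -1.0]]
ft_force: [0.1, 0.6, -0.2]
gripper_width: 0.085
gripper_force: 0.0
```

Request:
play_rows(
  increments=[
    [[0, 0, 0, 0, 0, 0, 0.065], [0, 0, 0, 0, 0, 0, 0.06], [0, 0, 0, 0, 0, 0, 0.056], [0, 0, 0, 0, 0, 0, 0.052], [0, 0, 0, 0, 0, 0, 0.047]],
  ],
)

```text
time_s: 11.55
tool_pos: [0.5971, 0.1716, 0.0527]
tcp_rot: [[-0.99, 0.138, 0.004], [0.138, 0.99, 0.0], [-0.004, 0.001, -1.0]]
ft_force: [-0.5, -0.5, 6.9]
gripper_width: 0.047
gripper_force: 7.9
```

Request:
play_rows(
  increments=[
    [[0, 0, 0, 0, 0, 0, 0.047], [0, 0, 0, 0, 0, 0, 0.047], [0, 0, 0, 0, 0, 0, 0.047], [0, 0, 0, 0, 0, 0, 0.047], [0, 0, 0, 0, 0, 0, 0.047]],
  ],
)

```text
time_s: 12.18
tool_pos: [0.5971, 0.1716, 0.0527]
tcp_rot: [[-0.99, 0.138, 0.004], [0.138, 0.99, 0.0], [-0.004, 0.001, -1.0]]
ft_force: [-0.7, 0.2, 7.4]
gripper_width: 0.0472
gripper_force: 7.9
```

Request:
play_rows(
  increments=[
    [[0, 0, -0.004, 0, 0, 0, 0.047], [0, 0, -0.008, 0, 0, 0, 0.047], [0, 0, -0.015, 0, 0, 0, 0.047], [0, 0, -0.02, 0, 0, 0, 0.047], [0, 0, -0.02, 0, 0, 0, 0.047]],
  ],
)

```text
time_s: 12.8
tool_pos: [0.5955, 0.1714, 0.1192]
tcp_rot: [[-0.99, 0.138, 0.0], [0.138, 0.99, 0.0], [-0.0, 0.0, -1.0]]
ft_force: [-0.1, 0.4, -0.5]
gripper_width: 0.0468
gripper_force: 5.5
```

Request:
play_rows(
  increments=[
    [[0, 0, -0.03, 0, 0, 0, 0.047], [0, 0, -0.03, 0, 0, 0, 0.047], [0, 0, -0.02, 0, 0, 0, 0.047], [0, 0, -0.01, 0, 0, 0, 0.047], [0, 0, 0, 0, 0, 0, 0.047]],
  ],
)

```text
time_s: 13.42
tool_pos: [0.5958, 0.1715, 0.2086]
tcp_rot: [[-0.99, 0.138, 0.001], [0.138, 0.99, 0.0], [-0.001, 0.0, -1.0]]
ft_force: [0.8, -0.7, -2.0]
gripper_width: 0.0469
gripper_force: 5.5
```

```bash
python3 - <<'E'
from h import *
s=robot.state(); print(np.round(s['tool_pos'],4),np.round(s['tcp_rot'],4).tolist(), np.round(s['ft_torque'],3),np.round(s['ft_force'],2))
a=snap('side','side1')['pixels'];b=snap('wrist','w4')['pixels']
A=cv2.resize(a[120:320,220:420],None,fx=2,fy=2,interpolation=cv2.INTER_CUBIC)
o=np.zeros((400,760,3),np.uint8);o[:,:400]=A;o[:,400:]=b[:,140:500];cv2.imwrite('pics/m4.png',o[...,::-1])
E
```

```text
[0.5958 0.1715 0.2086] [[-0.9904, 0.1383, 0.0013], [0.1383, 0.9904, 0.0003], [-0.0013, 0.0004, -1.0]] [-0.026  0.03  -0.006] [ 0.75 -0.73 -1.99]
```

View pics/m4.png

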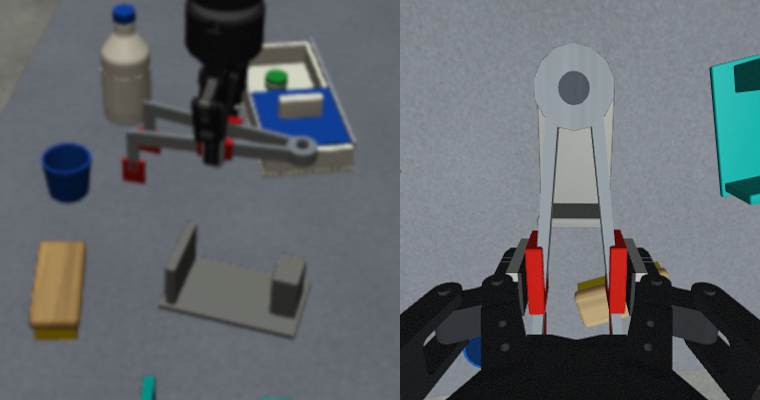

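```bash
python3 - <<'E'
from h import *
np.set_printoptions(suppress=True,precision=4)
def tri(o):
    A=[];b=[]
    for f,uv in o:
        c=np.load(f'pics/{f}.npz'); r=c['R']@np.linalg.inv(c['K'])@np.array([uv[0],uv[1],1.]); r/=np.linalg.norm(r); M=np.eye(3)-np.outer(r,r); A.append(M); b.append(M@c['p'])
    x,res,_,_=np.linalg.lstsq(np.vstack(A),np.hstack(b),rcond=None); return x,res
print('pivot',tri([('side1',(220+302/2,120+149/2)),('w4',(313.5,88))]))
a=np.radians(-8); X=np.array([np.cos(a),np.sin(a),0]);Y=np.array([-np.sin(a),np.cos(a),0]);Z=np.array([0,0,1])
for O in ([.5955,.1712,.228],):
    O=np.array(O); print('pred piv side',proj('side1',O-.085*X+.008*Z),'obs',(371,194.5), 'w4',proj('w4',O-.085*X+.008*Z),'obs 313.5 88')
    for y in(.0280,-.028): 
        for z in (-.03,-.058): print('tip',y,z,(proj('side1',O+.085*X+y*Y+z*Z)-[220,120])*2)
E
```

```text
pivot (array([0.5104, 0.1831, 0.2315]), array([0.]))
pred piv side [370.8182 192.633 ] obs (371, 194.5) w4 [313.7011  90.4082] obs 313.5 88
tip 0.028 -0.03 [133.3772 159.8073]
tip 0.028 -0.058 [134.0621 180.6344]
tip -0.028 -0.03 [150.6654 129.41  ]
tip -0.028 -0.058 [151.058  149.9272]
```

The tongs are held level: the near tip is seen at about (134,157–182) in the crop, and I predicted 160–181. The rest is empty. I'll carry them over to the well.

Request:
play_rows(
  increments=[
    [[0.002, -0.0195, 0, 0, 0, 0, 0.047], [0.0042, -0.0388, 0, 0, 0, 0, 0.047], [0.0042, -0.0388, 0, 0, 0, 0, 0.047], [0.0042, -0.0388, 0, 0, 0, 0, 0.047], [0.0042, -0.0388, 0, 0, 0, 0, 0.047]],
  ],
)

```text
time_s: 14.15
tool_pos: [0.5513, -0.0011, 0.207]
tcp_rot: [[-0.99, 0.139, -0.002], [0.139, 0.99, -0.0], [0.001, -0.0, -1.0]]
ft_force: [-0.0, 0.6, -1.3]
gripper_width: 0.0471
gripper_force: 5.5
```

Request:
play_rows(
  increments=[
    [[0.0042, -0.0388, 0, 0, 0, 0, 0.047], [0.0042, -0.0388, 0, 0, 0, 0, 0.047], [0.0042, -0.0388, 0, 0, 0, 0, 0.047], [0.0042, -0.0388, 0, 0, 0, 0, 0.047], [0.0042, -0.0388, 0, 0, 0, 0, 0.047]],
  ],
)

```text
time_s: 14.78
tool_pos: [0.5034, -0.1899, 0.2071]
tcp_rot: [[-0.99, 0.139, -0.001], [0.139, 0.99, 0.0], [0.001, 0.0, -1.0]]
ft_force: [-0.2, 0.0, -0.9]
gripper_width: 0.0468
gripper_force: 5.5
```

Request:
play_rows(
  increments=[
    [[0.0042, -0.0388, 0, 0, 0, 0, 0.047], [0.0042, -0.0388, 0, 0, 0, 0, 0.047], [0.002, -0.0195, 0, 0, 0, 0, 0.047], [0, 0, 0, 0, 0, -0.105, 0.047], [0, 0, 0, 0, 0, -0.105, 0.047]],
  ],
)

```text
time_s: 15.4
tool_pos: [0.4804, -0.283, 0.2072]
tcp_rot: [[-0.997, -0.074, -0.001], [-0.074, 0.997, 0.001], [0.001, 0.001, -1.0]]
ft_force: [1.2, 0.1, -0.7]
gripper_width: 0.0472
gripper_force: 5.5
```

Request:
play_rows(
  increments=[
    [[0, 0, 0, 0, 0, -0.105, 0.047], [0, 0, 0, 0, 0, -0.105, 0.047], [0, 0, 0, 0, 0, 0, 0.047], [0, 0, 0, 0, 0, 0, 0.047], [0, 0, 0, 0, 0, 0, 0.047]],
  ],
)

```text
time_s: 16.02
tool_pos: [0.4812, -0.2829, 0.2077]
tcp_rot: [[-0.961, -0.277, -0.0], [-0.277, 0.961, 0.0], [0.0, 0.0, -1.0]]
ft_force: [-0.2, -0.1, -0.7]
gripper_width: 0.0472
gripper_force: 5.5
```

```bash
python3 - <<'E'
from h import *
np.set_printoptions(suppress=True,precision=4)
s=robot.state(); R=np.array(s['tcp_rot']);p=np.array(s['tool_pos']);print(p,R.round(4).tolist())
a=snap('side','side2')['pixels'];b=snap('wrist','w5')['pixels'];t=snap('top','top2')['pixels']
A=cv2.resize(a[90:230,270:430],None,fx=2.5,fy=2.5,interpolation=cv2.INTER_CUBIC)
o=np.zeros((600,800,3),np.uint8);o[:350,:400]=A;o[:360,400:]=cv2.resize(b[:,100:544],(400,360));o[350:,:400]=cv2.resize(t[200:300,340:500],(400,250),interpolation=cv2.INTER_CUBIC);cv2.imwrite('pics/m5.png',o[...,::-1])
X=-R[:,0];Y=R[:,1];Z=-R[:,2];O=p+.0193*Z-.0005*X; tip=O+.085*X-.048*Z; print('tip',tip)
d=np.array([.5633,-.2596,.018])-tip; print('needed tool shift',R.T@d)
for y in(.0270,-.027):
    for z in (-.03,-.058): print('tip',y,z,(proj('side2',O+.085*X+y*Y+z*Z)-[270,90])*2.5,proj('top2',O+.085*X+y*Y+z*Z))
E
```

```text
[ 0.4812 -0.2829  0.2077] [[-0.9609, -0.2768, -0.0002], [-0.2768, 0.9609, 0.0002], [0.0001, 0.0002, -1.0]]
tip [ 0.5624 -0.2595  0.179 ]
needed tool shift [-0.0009 -0.0004  0.161 ]
tip 0.027 -0.03 [236.8758  50.5254] [470.0872 239.4607]
tip 0.027 -0.058 [235.1173  73.5181] [464.818  239.8749]
tip -0.027 -0.03 [227.2508  27.3067] [496.4138 232.0252]
tip -0.027 -0.058 [225.6596  49.9134] [490.312  232.6781]
```

View pics/m5.png

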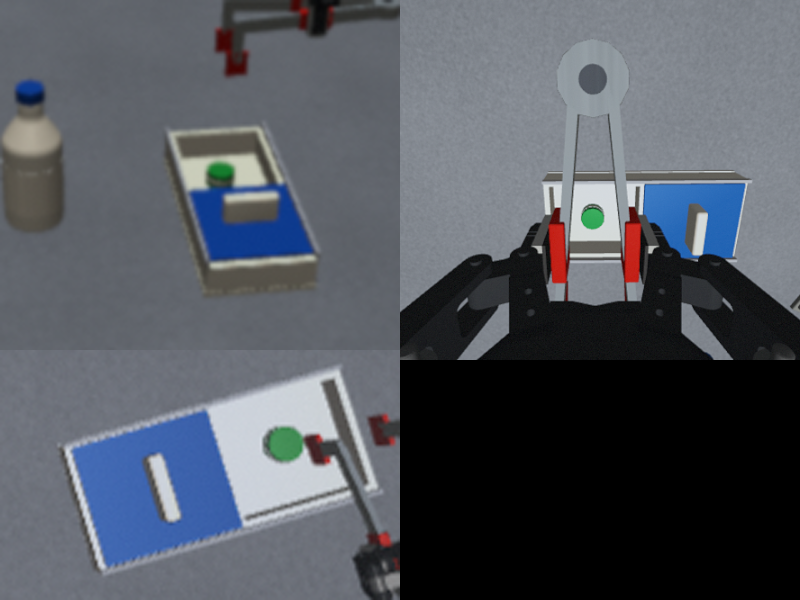

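The tips appear where predicted (near tip at (236,52–75) in the crop), the tablet lies between the arms' lines, and the lid is still open. I'll cross-check the tablet position in the top view.

```bash
python3 - <<'E'
from h import *
for f in('top2','side2','w5'):
    w=cv2.imread(f'pics/{f}.png').astype(int); g=(w[...,1]-np.maximum(w[...,0],w[...,2])>30).astype(np.uint8)
    n,l,st,ct=cv2.connectedComponentsWithStats(g)
    for i in range(1,n):
        if st[i,4]>40:
            P=back(f,ct[i],.0255)
            if P[1]<-.15: print(f,st[i],P.round(4))
E
```

```text
top2 [448 231  13  13 145] [ 0.5658 -0.261   0.0255]
side2 [353 154  11   8  66] [ 0.5657 -0.2604  0.0255]
w5 [301 231  25  24 472] [ 0.5639 -0.2614  0.0255]
```

Request:
play_rows(
  increments=[
    [[-0.0017, -0.001, 0.03, 0, 0, 0, 0.047], [0, 0, 0.04, 0, 0, 0, 0.047], [0, 0, 0.035, 0, 0, 0, 0.047], [0, 0, 0.02, 0, 0, 0, 0.047], [0, 0, 0.008, 0, 0, 0, 0.047]],
  ],
)

```text
time_s: 16.8
tool_pos: [0.4825, -0.283, 0.0735]
tcp_rot: [[-0.961, -0.277, -0.002], [-0.277, 0.961, 0.001], [0.001, 0.002, -1.0]]
ft_force: [1.0, -0.5, -0.9]
gripper_width: 0.0471
gripper_force: 5.5
```

Request:
play_rows(
  increments=[
    [[0, 0, 0.006, 0, 0, 0, 0.047], [0, 0, 0.005, 0, 0, 0, 0.047], [0, 0, 0.005, 0, 0, 0, 0.047], [0, 0, 0.005, 0, 0, 0, 0.047], [0, 0, 0.004, 0, 0, 0, 0.047]],
  ],
)

```text
time_s: 17.42
tool_pos: [0.4832, -0.2835, 0.0496]
tcp_rot: [[-0.961, -0.278, 0.0], [-0.278, 0.961, -0.0], [-0.0, -0.0, -1.0]]
ft_force: [0.0, -1.1, -0.7]
gripper_width: 0.0469
gripper_force: 5.5
```

Request:
play_rows(
  increments=[
    [[0, 0, 0, 0, 0, 0, 0.047], [0, 0, 0, 0, 0, 0, 0.047], [0, 0, 0, 0, 0, 0, 0.047], [0, 0, 0, 0, 0, 0, 0.047], [0, 0, 0, 0, 0, 0, 0.047]],
  ],
)

```text
time_s: 18.05
tool_pos: [0.4833, -0.2835, 0.0499]
tcp_rot: [[-0.961, -0.278, 0.0], [-0.278, 0.961, -0.0], [-0.0, -0.0, -1.0]]
ft_force: [0.4, 0.7, -1.7]
gripper_width: 0.0469
gripper_force: 5.5
```

```bash
python3 - <<'E'
from h import *
s=robot.state(); print(np.round(s['tool_pos'],4),np.round(s['tcp_rot'],3).tolist(), np.round(s['ft_torque'],3),np.round(s['ft_force'],2),s['gripper_width'])
a=snap('side','side3')['pixels'];b=snap('wrist','w6')['pixels'];t=snap('top','top3')['pixels']
o=np.zeros((600,800,3),np.uint8)
o[:300,:400]=cv2.resize(a[130:220,310:430],(400,300),interpolation=cv2.INTER_CUBIC);o[:300,400:]=cv2.resize(b[100:400,120:520],(400,300));o[300:,:400]=cv2.resize(t[200:275,420:520],(400,300),interpolation=cv2.INTER_CUBIC);cv2.imwrite('pics/m6.png',o[...,::-1])
E
```

```text
[ 0.4833 -0.2835  0.0499] [[-0.961, -0.278, 0.0], [-0.278, 0.961, -0.0], [-0.0, -0.0, -1.0]] [ 0.039 -0.04   0.028] [ 0.4   0.69 -1.73] 0.046886182000232646
```

View pics/m6.png

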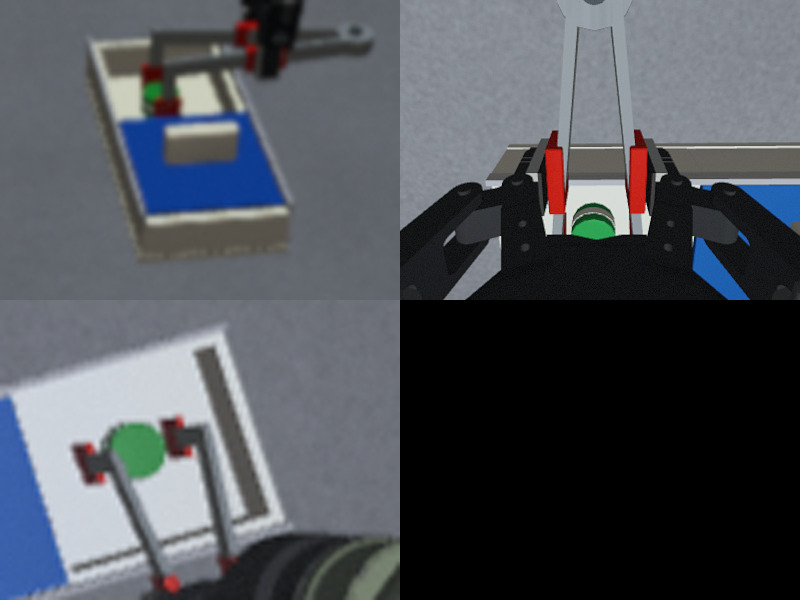

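The tips straddle the tablet evenly: tips at (90,462) and (178,437), tablet at (137,450) in the crop. I'll lower them slightly and squeeze.

Request:
play_rows(
  increments=[
    [[0, 0, 0.0015, 0, 0, 0, 0.045], [0, 0, 0, 0, 0, 0, 0.043], [0, 0, 0, 0, 0, 0, 0.041], [0, 0, 0, 0, 0, 0, 0.039], [0, 0, 0, 0, 0, 0, 0.037]],
  ],
)

```text
time_s: 18.82
tool_pos: [0.4832, -0.2834, 0.0484]
tcp_rot: [[-0.961, -0.278, 0.0], [-0.278, 0.961, 0.0], [-0.0, 0.0, -1.0]]
ft_force: [-0.6, 0.2, 0.0]
gripper_width: 0.0378
gripper_force: 39.1
```

Request:
play_rows(
  increments=[
    [[0, 0, 0, 0, 0, 0, 0.036], [0, 0, 0, 0, 0, 0, 0.036], [0, 0, 0, 0, 0, 0, 0.036], [0, 0, 0, 0, 0, 0, 0.036], [0, 0, 0, 0, 0, 0, 0.036]],
  ],
)

```text
time_s: 19.45
tool_pos: [0.4831, -0.2835, 0.0483]
tcp_rot: [[-0.961, -0.278, -0.0], [-0.278, 0.961, 0.0], [0.0, 0.0, -1.0]]
ft_force: [-1.3, 0.7, 1.3]
gripper_width: 0.0368
gripper_force: 54.0
```

The tongs are squeezed on the tablet (54 N at 37 mm). I'll lift.

Request:
play_rows(
  increments=[
    [[0, 0, -0.004, 0, 0, 0, 0.036], [0, 0, -0.008, 0, 0, 0, 0.036], [0, 0, -0.014, 0, 0, 0, 0.036], [0, 0, -0.02, 0, 0, 0, 0.036], [0, 0, -0.025, 0, 0, 0, 0.036]],
  ],
)

```text
time_s: 20.08
tool_pos: [0.4831, -0.2834, 0.1206]
tcp_rot: [[-0.961, -0.278, 0.0], [-0.278, 0.961, -0.0], [-0.0, -0.0, -1.0]]
ft_force: [-0.3, -0.4, -1.0]
gripper_width: 0.0371
gripper_force: 53.8
```

Request:
play_rows(
  increments=[
    [[0, 0, -0.03, 0, 0, 0, 0.036], [0, 0, -0.03, 0, 0, 0, 0.036], [0, 0, -0.03, 0, 0, 0, 0.036], [0, 0, -0.025, 0, 0, 0, 0.036], [0, 0, -0.015, 0, 0, 0, 0.036]],
  ],
)

```text
time_s: 20.7
tool_pos: [0.4836, -0.2838, 0.2516]
tcp_rot: [[-0.961, -0.278, 0.002], [-0.278, 0.961, -0.002], [-0.002, -0.002, -1.0]]
ft_force: [-0.6, -0.4, -1.8]
gripper_width: 0.0366
gripper_force: 53.8
```

Request:
play_rows(
  increments=[
    [[0, 0, -0.01, 0, 0, 0, 0.036], [0, 0, -0.005, 0, 0, 0, 0.036], [0, 0, 0, 0, 0, 0, 0.036], [0, 0, 0, 0, 0, 0, 0.036], [0, 0, 0, 0, 0, 0, 0.036]],
  ],
)

```text
time_s: 21.32
tool_pos: [0.483, -0.2833, 0.2636]
tcp_rot: [[-0.961, -0.278, -0.001], [-0.278, 0.961, 0.001], [0.001, 0.001, -1.0]]
ft_force: [0.0, 0.2, -0.6]
gripper_width: 0.0369
gripper_force: 53.8
```

Request:
play_rows(
  increments=[
    [[0, 0, 0, 0, 0, 0, 0.036], [0, 0, 0, 0, 0, 0, 0.036], [0, 0, 0, 0, 0, 0, 0.036], [0, 0, 0, 0, 0, 0, 0.036], [0, 0, 0, 0, 0, 0, 0.036]],
  ],
)

```text
time_s: 21.95
tool_pos: [0.4832, -0.2835, 0.2643]
tcp_rot: [[-0.961, -0.277, -0.0], [-0.277, 0.961, -0.0], [0.0, -0.0, -1.0]]
ft_force: [-0.5, -0.3, -1.2]
gripper_width: 0.0372
gripper_force: 53.8
```

```bash
python3 - <<'E'
from h import *
s=robot.state(); print(np.round(s['tool_pos'],4), np.round(s['dq'],2),np.round(s['ft_force'],2),s['gripper_width'],s['gripper_force'])
a=snap('side','side4')['pixels'];t=snap('top','top4')['pixels']
o=np.zeros((600,800,3),np.uint8)
o[:,:400]=cv2.resize(a[30:270,230:390+0],(400,600),interpolation=cv2.INTER_CUBIC);o[:300,400:]=cv2.resize(t[195:300,360:500],(400,300),interpolation=cv2.INTER_CUBIC);o[300:,400:]=cv2.resize(t[:,:],(400,300));cv2.imwrite('pics/m7.png',o[...,::-1])
def tri(o):
    A=[];b=[]
    for f,uv in o:
        c=np.load(f'pics/{f}.npz'); r=c['R']@np.linalg.inv(c['K'])@np.array([uv[0],uv[1],1.]); r/=np.linalg.norm(r); M=np.eye(3)-np.outer(r,r); A.append(M); b.append(M@c['p'])
    return np.linalg.lstsq(np.vstack(A),np.hstack(b),rcond=None)[0]
c=[]
for f in('side4','top4'):
    w=cv2.imread(f'pics/{f}.png').astype(int); g=(w[...,1]-np.maximum(w[...,0],w[...,2])>30).astype(np.uint8); 
    n,l,st,ct=cv2.connectedComponentsWithStats(g); print(f,[(st[i].tolist(),ct[i].round(1).tolist()) for i in range(1,n) if st[i,4]>15])
E
```

```text
[ 0.4832 -0.2835  0.2643] [-0.01  0.04 -0.07 -0.05 -0.03  0.07] [-0.55 -0.27 -1.2 ] 0.03718956515269107 53.82738869637251
side4 []
top4 [([485, 226, 16, 14, 117], [493.5, 230.7])]
```

View pics/m7.png

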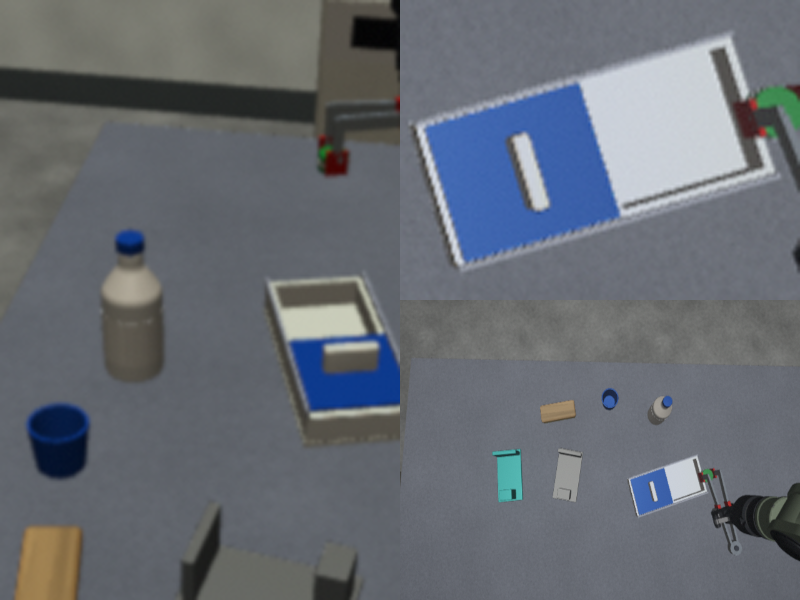

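The tablet (green, between the tips at about (328,155) in the side crop) is held aloft at roughly z ≈ 0.23 m. The well is empty, the lid is open at its stop, and the bottle, cup and brush have not moved. I'll hand in.

```bash
python3 -c "
from bench import robot
print(robot.hand_in())"
```

```text
the job is handed in; nothing more can be done
None
```

I slid the lid open to its stop and left it there, picked the tablet up with the tongs only, and handed in with it held still about 22 cm above the bench; the bottle, cup and brush were not touched, and the robot clock read about 22 s of the 64 s allowed.

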